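# Shake off a rinsed slide rack and set it still into the drying dish

## Robot

A 6-joint arm with a two-finger parallel gripper is mounted at the origin on the work surface. World frame = base frame: x ahead of the robot, y to its left, z up, the work surface at z = 0. Lengths are in m, angles in rad, forces in N, time in s.
With the tool pointing down it reaches from about 0.35 to 0.775 m from the base axis. Payload 7.3 kg.
Tool frame: the origin (TCP) lies midway between the tips of the shut fingers; the grasp point (between the pads) lies 19 mm behind it (tcp_to_grasp is the distance from the TCP to the grasp point, in m); z points along the fingers, y is the line along which they close (so a half turn about z gives the same grasp; the last joint's range is limited). The gripper opens to 92 mm and grips with 3 to 60 N. Pads are 19 mm wide; open, the fingers measure 130 mm over their backs; the gripper's body (75 mm by 190 mm) begins 47 mm behind the grasp point.
Start: joints at [-1.419, 0.342, 1.524, -0, 1.275, -0.146], TCP at [0.154, -0.502, 0.187] pointing down, gripper open.
Joint ranges: [-2.53, 2.53], [-0.77, 2.02], [0.04, 2.7], [-1, 4.14], [0.28, 2.66], [-3.11, 3.11]. Speed limits (rad/s): [2.57, 2.57, 3.14, 3.14, 3.14, 3.14].

## Interface

Orientations are given as [roll, pitch, yaw] about the fixed x, y, z axes, in that order (R = Rz(yaw) Ry(pitch) Rx(roll)).
In Python, from cell import observe, read_camera, calibration, hand_in, tcp_to_grasp gives the robot as it stands.
- The arm moves only by the tool send_rows, never from a script. Its argument "targets" is a list of rows, each a list of 5 numbers: the opening, from 0 (shut) to 1 (fully open), then the shift along the world's x, y, z in m, then the turn about the world's z in rad. A call has 1 to 5 rows; each row shifts and turns the commanded pose from where the row before left it; what a row does not reach is not made up. A row lasts 1/10 s, in which the tool goes at most 50 mm and 8.59 degrees, less where a joint would pass 70% of its speed; a pose out of reach is approached as far as the arm can. A call is refused whole if a number of a shift passes 0.05 or a number of a turn 0.15, either way. A call with a gripper value outside its range is refused whole. The fingers move at their own pace and stop on an object; "grip_force" is the grip in N (left out, the last holds). Time passes only in rows, so rows that do not move let the fingers close. It gives the time, the measured TCP pose, the force, the opening and the grip force at its end, in the units of the state.
- observe(): the state, without advancing time (a new reading comes with each control period).
- read_camera(name): name is "scene" or "top"; returns (picture, depth): 384x512x3 uint8, red, green, blue; 384x512 float32, m along the optical axis (not along the pixel's ray), 0 where there is no reading.
- calibration(name): a dict with "intrinsics" (3x3 intrinsics, pixels), "k1" (the pictures are not rectified: a ray, as slopes to the right and down, at radius r is drawn at 1 + k1 r^2 times it, then the intrinsics apply), "world_to_cam" (4x4, takes a point from world to camera coordinates). Camera axes: x right, y up, looking along -z (the intrinsics and any distortion apply to the point x, -y, -z); pixel columns grow to the right and rows downward; lengths in m; the calibration is good to about 2 mm. A picture is of the moment at which its call begins. calibration takes no time and is no camera call.
- hand_in(): hands the job in; it is judged then, once.
The state is a dict: "time": time; "qpos": joint angles; "qvel": joint speeds; "joint_efforts": joint torques, N m; "tool_pos": TCP position; "tool_rot": TCP orientation; "contact_force": force on the tool from outside, world axes, zero at the start; "torque": the same for the moment, N m; "opening": finger opening in m; "grip_force": force on a finger pad.
Only numpy, scipy, OpenCV 4.12 (cv2) and the standard library are available. Lean on these libraries where they do the work, as an engineer would, in place of code of your own. Each camera call takes 0.05 s, during which the arm holds its last target. There are 200 camera calls.

## Task

Lift the slide rack out of the drip tray by the loose grip on its bail and shake the last drops off over the tray: let it swing to and fro a few times, a good 15 degrees to each side. Then bring it over the deep dish, damp the swing until it hangs dead still centred over the dish, clear above the rim, for at least three seconds, lower it square into the dish, setting it gently down on the dish floor before you let go. The rack must not bump against anything while it swings, and everything else on the bench stays where it is.

Things in the scene. Friction and masses are not known exactly. Their poses are not given: they have to be found in the camera images.
- rack: Stainless slide-staining rack with nine glass slides, 98 (x) x 80 (y) x 40 mm, under a tall rigid wire bail: two legs at x = +-47 mm rise to a level top bar along the rack's x axis, 255 mm above the foot. Origin: centre of the foot (underside), z up to the bar. Mass about 0.35 kg with the grip, may differ by a third. Starts standing on the tray's floor
- rack_foot (a point): Centre of the rack's underside, 255 mm below the bail's bar
- grip (a joint): Angle of the rack against its grip (rad), 0 when the grip is upright on the bail. With the grip held upright it is the swing angle: positive when the foot is out towards the rack's +y side. The held rack is a free pendulum about the bar in its own y-z plane, period about 0.99 s, mass centre 222 mm below the bar, nearly no friction (left alone, a swing takes over 40 s to fall to half)
- grip_mid (a point): Middle of the black plastic grip that turns freely on the bail's bar, on the bar's axis. The grip is 66 mm long (along the rack's x), 24 mm thick with flat flanks (along y: pinch it here, from above), and reaches from 14 mm above the bar to 20 mm below it
- tray: Wide shallow steel drip tray, 200 (x) x 290 (y) x 18 mm, walls and floor 3 mm; origin under its centre; fixed to the bench
- dish: Deep steel drying dish, 142 (x) x 132 (y) x 48 mm outside, 132 x 122 mm inside, walls and floor 5 mm, open on top; origin under its centre; fixed to the bench. The rack goes in with its x along the dish's x (either way round)
- table: The bench, its top at z = 0
- slide_box: Flat blue slide box, 94 x 82 x 31 mm, origin under its centre; leave alone
- cup: Small white open sample cup, 60 mm across, 42 mm tall; leave alone
- marker: Marker pen lying down, 145 mm long, 17 mm thick; leave alone
- bottle_a: Amber bottle 64 mm across, 150 mm tall; leave alone
- bottle_b: Amber bottle 64 mm across, 150 mm tall; leave alone
- jar: White jar 68 mm across, 85 mm tall; leave alone
- timer: White bench timer lying flat, 45 x 70 x 22 mm; leave alone
There are look-alikes about, which are no part of the job. What is shaped like the dish but orange or purple is not meant.

How it is judged:
By the outcome, as a careful person would: the job done as asked, in the order asked, and still so for the second after the job is handed in, with the robot touching nothing.
It also fails if it takes over 69 s, if anything falls off the work surface, if the arm or the gripper's body presses on something with over 40 N, if the wrist force passes 120 N, or if a joint passes its speed limit or range.

## Working session

There is one attempt and no reset: what is moved stays moved. The work goes in short steps, Python scripts to look and compute and a tool call to move; the robot and the scene stay as the last step left them, time stands still between calls to the robot, and variables do not carry over. Pictures are saved under pics/ and viewed, at most 10 in all, crops included, and the job is handed in when it is done.

Besides the shell and the picture viewer there is one more tool, called after "Call:" by a JSON object that holds its "name" and its "arguments". send_rows: Moves the arm, as the interface text tells. Its arguments: {"type":"object","properties":{"targets":{"type":"array","items":{"type":"array","items":{"type":"number"}}},"grip_force":{"type":"number"}},"required":["targets"]}

```bash
mkdir -p pics; ls; cat > h.py <<'E'
import numpy as np, cv2
from cell import *
def snap(n,f=None):
    im,d=read_camera(n)
    if f: cv2.imwrite('pics/'+f,cv2.cvtColor(im,cv2.COLOR_RGB2BGR))
    return im,d
def pts(n,uv,depth=None,z=None):
    """pixels -> world, by depth along axis or onto plane z"""
    c=calibration(n);K=np.array(c['intrinsics']);T=np.linalg.inv(np.array(c['world_to_cam']))
    uv=np.atleast_2d(np.asarray(uv,float))
    d=(uv-[K[0,2],K[1,2]])/[K[0,0],K[1,1]]
    s=d.copy()
    for _ in range(20): s=d/(1+c['k1']*(s**2).sum(1,keepdims=True))
    r=np.c_[s[:,0],-s[:,1],-np.ones(len(s))]@T[:3,:3].T; o=T[:3,3]
    t=np.asarray(depth,float) if depth is not None else (z-o[2])/r[:,2]
    return o+r*np.reshape(t,(-1,1))
def cloud(n,d):
    v,u=np.indices(d.shape); P=pts(n,np.c_[u.ravel(),v.ravel()],depth=d.ravel()).reshape(*d.shape,3)
    P[d==0]=np.nan; return P
E
python3 - <<'E'
from h import *
for n in('scene','top'):
    im,d=snap(n,n+'0.png'); np.savez(n+'0',im=im,d=d)
    c=calibration(n);print(n,c['k1'],np.linalg.inv(c['world_to_cam'])[:3,3].round(3),np.array(c['intrinsics'])[0,0])
print(observe(),tcp_to_grasp)
E
```

```text
pics
scene -0.0991022325250501 [0.942 0.83  1.289] 440.48611572468235
top 0.02439509136484282 [0.34  0.076 1.549] 499.01969097721957
{'time': 0.1, 'qpos': array([-1.41899716e+00,  3.42660617e-01,  1.52491099e+00, -1.67908329e-05,
        1.27538879e+00, -1.45997923e-01]), 'qvel': array([-0.00102529, -0.00178404, -0.00204685,  0.00055163, -0.00063162,
        0.00089054]), 'joint_efforts': array([ 2.30572623e-03, -4.32002306e+01, -2.44694424e+01,  7.19698844e-02,
        5.25782711e-02, -5.15541547e-05]), 'tool_pos': array([ 0.15399705, -0.50147802,  0.18651423]), 'tool_rot': array([-3.14023712e+00, -1.83093371e-04,  2.97801865e-01]), 'contact_force': array([-0.81194271, -0.34297891, -0.40084779]), 'torque': array([-0.015898  ,  0.01682459, -0.0394711 ]), 'grip_force': 0.0, 'opening': 0.09165158257577499} 0.0188
```

View pics/top0.png

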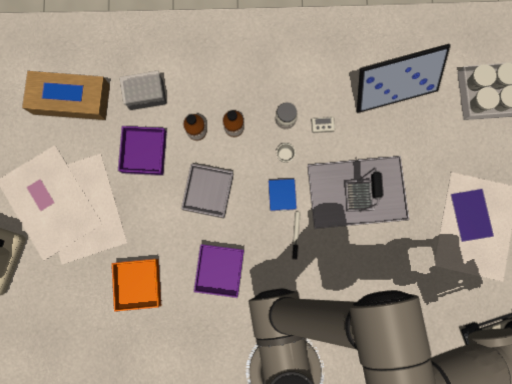

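View pics/scene0.png

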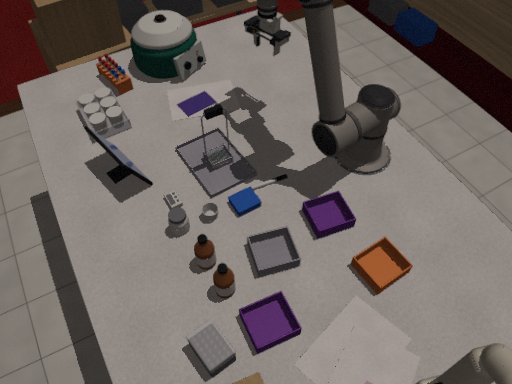

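The top view shows the steel tray around (358,190), with the rack at (360,193) and its black grip at (377,185). The plain steel dish is at (208,190), with the purple and orange look-alikes around it. The bottles are at (195,125) and (233,122), the blue box at (283,194), and the marker at (296,235). The scene view shows the grip at (213,112) and the dish at (273,250).

```bash
cat > m.py <<'E'
from h import *
S=np.load('scene0.npz');T=np.load('top0.npz')
Pt=cloud('top',T['d']);Ps=cloud('scene',S['d'])
# grip: dark pixels high up near the rack
for n,P,im,box in(('top',Pt,T['im'],(340,150,400,225)),('scene',Ps,S['im'],(195,95,235,125))):
    x0,y0,x1,y1=box
    sub=P[y0:y1,x0:x1];g=im[y0:y1,x0:x1].max(2)
    m=(g<60)&(sub[...,2]>0.2)&(sub[...,2]<0.33)
    q=sub[m];v,u=np.nonzero(m)
    print(n,'grip',m.sum(),np.median(q,0).round(4),q.min(0).round(3),q.max(0).round(3),'pix',u.mean()+x0,v.mean()+y0)
    r=cv2.minAreaRect(np.c_[u+x0,v+y0].astype(np.float32));print(r)
    zt=0.275
    b=pts(n,cv2.boxPoints(r),z=zt);print((b[:,:2]).round(4).tolist())
# dish & tray by rim height
def rect(P,m,name):
    m=cv2.morphologyEx(m.astype(np.uint8),cv2.MORPH_OPEN,np.ones((2,2)))
    q=P[m>0][:,:2];q=q[~np.isnan(q).any(1)]
    r=cv2.minAreaRect((q*1000).astype(np.float32));print(name,len(q),r)
def roi(P,x0,y0,x1,y1):
    m=np.zeros(P.shape[:2],bool);m[y0:y1,x0:x1]=1;return m
z=Pt[...,2]
rect(Pt,roi(Pt,175,155,240,222)&(z>.035)&(z<.06),'dish top')
rect(Pt,roi(Pt,300,145,415,235)&(z>.011)&(z<.022),'tray top')
zs=Ps[...,2]
rect(Ps,roi(Ps,240,222,305,278)&(zs>.038)&(zs<.06),'dish scene')
rect(Ps,roi(Ps,165,120,265,200)&(zs>.012)&(zs<.022),'tray scene')
for nm,b in dict(ba=(183,110,208,140),bb=(222,108,246,136),cup=(275,142,297,165),jar=(273,100,300,130),box=(266,175,299,213),marker=(290,208,302,262),purp=(193,238,246,300)).items():
    m=roi(Pt,*b)&(z>.01);q=Pt[m];print(nm,np.percentile(q,3,0).round(3),np.percentile(q,97,0).round(3))
m=roi(Pt,335,150,395,225)&(z>.03)&(z<.06);q=Pt[m];print('rack',np.percentile(q,2,0).round(3),np.percentile(q,98,0).round(3))
rect(Pt,m,'rack')
m=roi(Ps,190,100,240,180)&(zs>.03)&(zs<.06)
rect(Ps,m,'rack scene')
E
python3 m.py
```

```text
top grip 257 [ 0.5157 -0.2356  0.2705] [ 0.484 -0.25   0.244] [ 0.55  -0.227  0.279] pix 376.420233463035 184.58365758754863
((376.4213562011719, 184.3984832763672), (25.078962326049805, 10.330821990966797), 85.91438293457031)
[[0.5472, -0.2207], [0.5485, -0.2472], [0.4836, -0.2483], [0.4822, -0.2219]]
scene grip 207 [ 0.517  -0.2316  0.2646] [ 0.467 -0.25   0.203] [ 0.565 -0.223  0.279] pix 213.67149758454107 111.35265700483092
((212.84165954589844, 111.88533782958984), (14.258644104003906, 26.265920639038086), 80.90972137451172)
[[0.5572, -0.2645], [0.47, -0.2397], [0.4953, -0.1723], [0.5796, -0.1969]]
dish top 339 ((541.229248046875, 224.08753967285156), (136.8582305908203, 146.4119873046875), 77.86524200439453)
tray top 117 ((526.4227905273438, -244.92404174804688), (200.04324340820312, 297.55487060546875), 4.072717666625977)
dish scene 329 ((531.7769165039062, 219.62277221679688), (151.1329345703125, 156.07107543945312), 77.3484878540039)
tray scene 112 ((534.4114379882812, -165.1582489013672), (305.47418212890625, 331.29669189453125), 55.17639923095703)
ba [0.704 0.23  0.024] [0.754 0.286 0.152]
bb [0.713 0.11  0.029] [0.76  0.169 0.152]
cup [ 0.625 -0.047  0.011] [0.679 0.008 0.047]
jar [ 0.735 -0.051  0.018] [0.792 0.006 0.089]
box [ 0.477 -0.045  0.024] [0.567 0.032 0.037]
marker [ 0.331 -0.056  0.011] [ 0.479 -0.033  0.03 ]
purp [0.224 0.121 0.01 ] [0.371 0.262 0.053]
rack [ 0.47 -0.28  0.03] [ 0.56  -0.2    0.049]
rack 66 ((514.2764892578125, -234.05233764648438), (101.29301452636719, 77.62370300292969), 38.56880569458008)
rack scene 57 ((504.2868347167969, -236.56678771972656), (122.68490600585938, 84.95642852783203), 11.567770957946777)
```

```bash
python3 - <<'E'
from h import *
t=cv2.imread('pics/top0.png')[140:240,170:420];s=cv2.imread('pics/scene0.png')[90:290,165:315]
cv2.imwrite('pics/c.png',np.vstack([cv2.resize(t,(750,300),interpolation=cv2.INTER_CUBIC),np.hstack([cv2.resize(s[:105,:],(428,300),interpolation=cv2.INTER_CUBIC),cv2.resize(s[125:195,60:150],(322,300),interpolation=cv2.INTER_CUBIC)])]))
E
```

```text
(no output)
```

View pics/c.png

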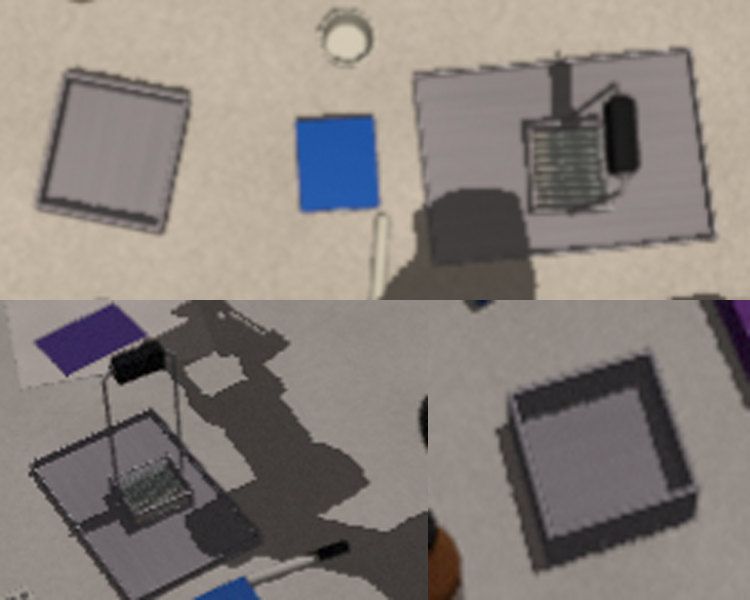

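The crop shows the dish's rim corners near (67,70), (190,90), (163,233) and (38,207), so its x axis is turned about −12°. The rack is nearly aligned with world x, and the grip stands upright on the bail.

```bash
python3 - <<'E'
from h import *
f=lambda L:np.array(L)/3+[170,140]-.33
d=pts('top',f([(67,70),(190,90),(163,233),(38,207)]),z=.048);print('dish',d[:,:2].round(4).tolist(),d.mean(0).round(4))
for a,b in((0,3),(1,2)):v=d[a]-d[b];print(np.degrees(np.arctan2(v[1],v[0])),np.linalg.norm(v))
for a,b in((0,1),(3,2)):v=d[a]-d[b];print(np.degrees(np.arctan2(v[1],v[0]))-90,np.linalg.norm(v))
t=pts('top',f([(413,72),(688,48),(715,237),(435,263)]),z=.018);print('tray',t.mean(0).round(4),[np.degrees(np.arctan2(*(t[a]-t[b])[[1,0]])).round(1) for a,b in((0,3),(1,2))])
r=pts('top',f([(525,120),(603,115),(608,207),(530,212)]),z=.043);print('rack',r.mean(0).round(4),[np.degrees(np.arctan2(*(r[a]-r[b])[[1,0]])).round(1) for a,b in((0,3),(1,2))])
T=np.load('top0.npz');im=T['im'];P=cloud('top',T['d'])
m=(im[150:225,365:392].max(2)<70)&(P[150:225,365:392,2]>.22)
v,u=np.nonzero(m);q=pts('top',np.c_[u+365,v+150],z=.268)[:,:2]
c=q.mean(0);w=np.linalg.eigh(np.cov((q-c).T))[1][:,1];print('grip',c,np.degrees(np.arctan2(w[1],w[0])))
# scene view: legs' bottom / grip ends
S=np.load('scene0.npz');im=S['im'];P=cloud('scene',S['d'])
m=(im[100:125,198:230].max(2)<60)&(P[100:125,198:230,2]>.22)
v,u=np.nonzero(m);q=P[100:125,198:230][m][:,:2];c=q.mean(0);w=np.linalg.eigh(np.cov((q-c).T))[1][:,1];print('grip scene',c,np.degrees(np.arctan2(w[1],w[0])))
E
```

```text
dish [[0.6243, 0.2687], [0.601, 0.1437], [0.4559, 0.1729], [0.4847, 0.2985]] [0.5415 0.2209 0.048 ]
-12.036531058189242 0.14269369059572343
-11.401795304608864 0.14796660249785046
-10.563372206871819 0.12723660498593792
-12.922690234775786 0.12884913552667876
tray [ 0.531 -0.237  0.018] [np.float64(4.5), np.float64(4.6)]
rack [ 0.5185 -0.2355  0.043 ] [np.float64(0.5), np.float64(0.1)]
grip [ 0.51548119 -0.23628329] 179.44918457082977
grip scene [ 0.5170145  -0.23328808] -178.0980742996644
```

Call:
{"name": "send_rows", "arguments": {"targets": [[1,0.02,0.02,0.05,0],[1,0.04,0.02,0.05,-0.05],[1,0.04,0.03,0.05,-0.08],[1,0.04,0.03,0.02,-0.07],[1,0.04,0.03,0,-0.07]]}}

```text
time: 0.6
tool_pos: [0.3081, -0.3907, 0.3247]
tool_rot: [3.137, -0.003, 0.023]
contact_force: [1.3, -1.3, -0.8]
opening: 0.0919
grip_force: 0.0
```

Call:
{"name": "send_rows", "arguments": {"targets": [[1,0.045,0.035,0,-0.02],[1,0.045,0.035,0,0],[1,0.045,0.035,0,0],[1,0.047,0.032,0,0],[1,0,0,0,0]]}}

```text
time: 1.1
tool_pos: [0.4702, -0.2661, 0.3209]
tool_rot: [-3.139, -0.0, 0.015]
contact_force: [-1.1, 0.2, -0.3]
opening: 0.0918
grip_force: 0.0
```

Call:
{"name": "send_rows", "arguments": {"targets": [[1,0,0,0,0],[1,0,0,0,0],[1,0,0,0,0]]}}

```text
time: 1.4
tool_pos: [0.4654, -0.2713, 0.3219]
tool_rot: [3.141, 0.0, 0.006]
contact_force: [1.2, -0.9, -0.2]
opening: 0.0917
grip_force: 0.0
```

```bash
python3 - <<'E'
from h import *
im,d=snap('scene','s1.png');o=observe();print(o['tool_pos'],o['tool_rot'],o['time'],o['contact_force'])
cv2.imwrite('pics/s1c.png',cv2.resize(cv2.cvtColor(im,4)[30:200,130:300],(600,600),interpolation=cv2.INTER_CUBIC))
E
```

```text
[ 0.46549276 -0.27133578  0.32200389] [3.14128064e+00 2.60266931e-05 5.51320112e-03] 1.45 [-0.72135169 -0.84172039 -0.48848303]
```

View pics/s1c.png

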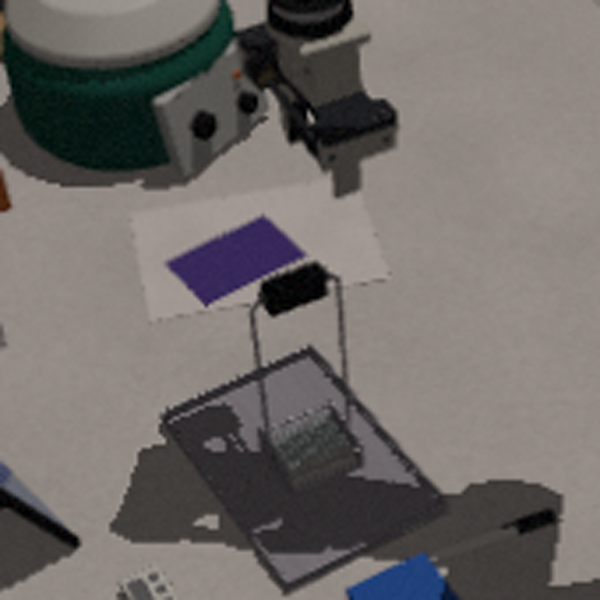

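The picture shows the fingers at crop (345,190), short of and above the grip at (293,288), because rows with a norm over 50 mm were clipped. I'll close the remaining gap from the measured pose.

Call:
{"name": "send_rows", "arguments": {"targets": [[1,0.025,0.018,0,0],[1,0.026,0.0185,0,0],[1,0,0,0,0],[1,0,0,-0.02,0],[1,0,0,-0.02,0]]}}

```text
time: 1.95
tool_pos: [0.5169, -0.2349, 0.2819]
tool_rot: [3.14, -0.001, 0.007]
contact_force: [-0.0, 0.3, -0.1]
opening: 0.0917
grip_force: 0.0
```

Call:
{"name": "send_rows", "arguments": {"targets": [[1,0,0,-0.02,0],[1,0,0,-0.02,0],[1,0,0,0,0],[1,0,0,0,0]]}}

```text
time: 2.35
tool_pos: [0.5169, -0.2347, 0.2425]
tool_rot: [3.141, -0.0, 0.006]
contact_force: [-0.3, 0.7, 0.8]
opening: 0.0919
grip_force: 0.0
```

```bash
python3 - <<'E'
from h import *
im,d=snap('scene');o=observe();print(o['tool_pos'],o['tool_rot'],o['time'])
a=cv2.resize(cv2.cvtColor(im,4)[60:180,150:270],(500,500),interpolation=cv2.INTER_CUBIC)
im,d=snap('top')
b=cv2.resize(cv2.cvtColor(im,4)[140:240,320:420],(300,300),interpolation=cv2.INTER_CUBIC)
c=np.zeros((500,800,3),np.uint8);c[:,:500]=a;c[:300,500:]=b
cv2.imwrite('pics/s2c.png',c)
E
```

```text
[ 0.51740344 -0.23472816  0.24310722] [ 3.14049101e+00 -1.33311269e-03  6.73461849e-03] 2.4
```

View pics/s2c.png

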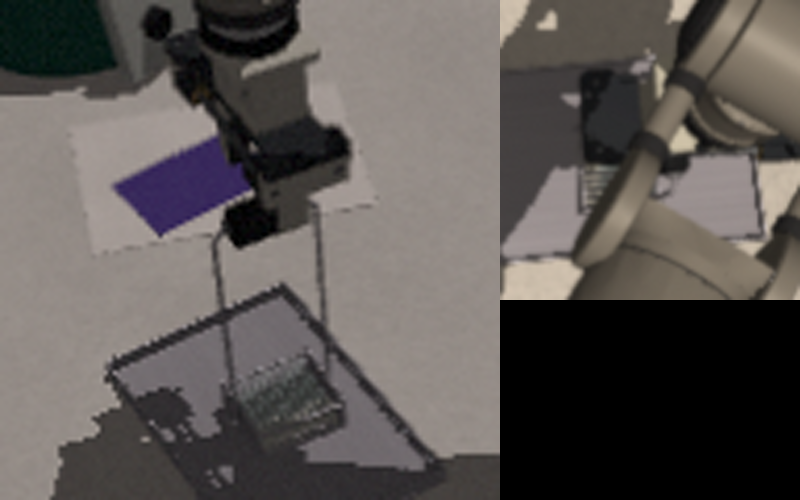

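The scene crop shows the open fingers straddling the grip at (250,220), with the rack below at (285,405). I'll lower a touch and close.

Call:
{"name": "send_rows", "arguments": {"targets": [[0.6,0,0,-0.003,0],[0.4,0,0,0,0],[0.2,0,0,0,0],[0.1,0,0,0,0],[0.1,0,0,0,0]], "grip_force": 25}}

```text
time: 2.95
tool_pos: [0.5175, -0.2338, 0.2389]
tool_rot: [3.141, -0.0, 0.008]
contact_force: [-0.3, 0.8, 0.4]
opening: 0.0563
grip_force: 0.0
```

Call:
{"name": "send_rows", "arguments": {"targets": [[0,0,0,0,0],[0,0,0,0,0],[0,0,0,0,0],[0,0,0,0.003,0],[0,0,0,0.007,0]]}}

```text
time: 3.45
tool_pos: [0.5172, -0.2337, 0.2487]
tool_rot: [-3.141, 0.001, 0.008]
contact_force: [-0.3, 0.1, -0.8]
opening: 0.0163
grip_force: 0.0
```

```bash
python3 - <<'E'
from h import *
im,d=snap('scene');o=observe();print(o['tool_pos'],o['opening'],o['grip_force'],o['time'])
a=cv2.resize(cv2.cvtColor(im,4)[70:170,160:260],(600,600),interpolation=cv2.INTER_CUBIC)
cv2.imwrite('pics/s3c.png',a)
P=cloud('scene',d);np.savez('s3',im=im,d=d)
m=(im.max(2)<60);m[:95]=0;m[130:]=0;m[:,:195]=0;m[:,235:]=0
q=P[m];q=q[(q[:,2]>.22)&(q[:,2]<.29)];print(len(q),q.mean(0),q.min(0),q.max(0))
E
```

```text
[ 0.51785544 -0.23403934  0.25052778] 0.012574838266716414 0.0 3.5
164 [ 0.52293996 -0.23175246  0.26106211] [ 0.48684359 -0.24928215  0.23816623] [ 0.56437806 -0.22295942  0.27729181]
```

View pics/s3c.png

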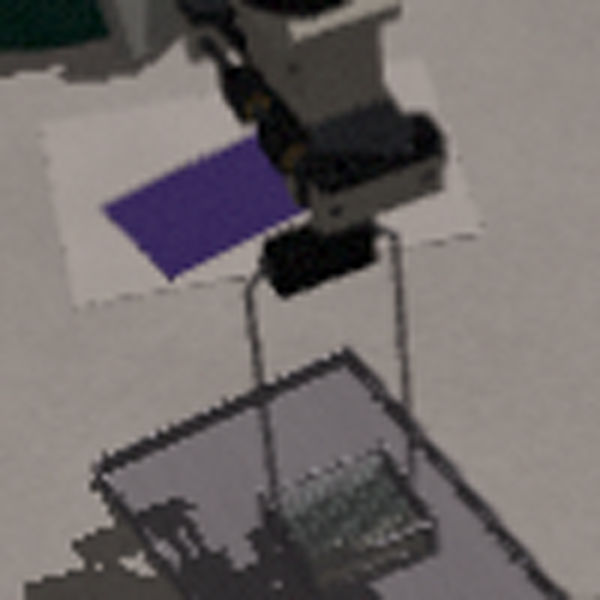

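The grip at crop (320,260) looks uncovered and the fingers kept closing, so no grasp yet. I'll check positions by depth.

```bash
python3 - <<'E'
from h import *
S=np.load('s3.npz');P=cloud('scene',S['d'])
for u in (212,217,222,226):
    print(u,[(v,*P[v,u].round(3).tolist(),int(S['im'][v,u].max())) for v in range(86,122,3)])
o=observe();print(o['opening'],o['time'],o['tool_pos'])
c=calibration('scene')
def proj(n,p):
    c=calibration(n);q=(c['world_to_cam']@np.r_[p,1])[:3];s=np.array([q[0],-q[1]])/-q[2];s=s*(1+c['k1']*s@s);K=np.array(c['intrinsics']);return (s*[K[0,0],K[1,1]]+K[:2,2]).round(1)
for p in([.518,-.234,.25],[.518,-.234,.297],[.516,-.235,.258],[.549,-.235,.272],[.483,-.235,.272],[.518,-.17,.30]):print(p,proj('scene',p),proj('top',p))
E
```

```text
212 [(86, 0.534, -0.182, 0.415, 65), (89, 0.535, -0.183, 0.402, 66), (92, 0.539, -0.175, 0.398, 33), (95, 0.546, -0.16, 0.399, 22), (98, 0.552, -0.148, 0.399, 14), (101, 0.552, -0.151, 0.385, 51), (104, 0.552, -0.153, 0.371, 58), (107, 0.527, -0.219, 0.297, 57), (110, 0.523, -0.231, 0.272, 4), (113, 0.522, -0.236, 0.254, 6), (116, 0.525, -0.231, 0.245, 13), (119, 0.436, -0.463, 0.0, 148)]
217 [(86, 0.516, -0.186, 0.405, 64), (89, 0.518, -0.182, 0.397, 36), (92, 0.526, -0.166, 0.399, 31), (95, 0.531, -0.156, 0.396, 20), (98, 0.537, -0.143, 0.397, 14), (101, 0.54, -0.139, 0.389, 32), (104, 0.536, -0.15, 0.366, 56), (107, 0.538, -0.149, 0.355, 61), (110, 0.506, -0.227, 0.267, 5), (113, 0.507, -0.229, 0.253, 11), (116, 0.41, -0.468, 0.002, 143), (119, 0.418, -0.451, 0.002, 147)]
222 [(86, 0.498, -0.187, 0.397, 52), (89, 0.504, -0.176, 0.395, 33), (92, 0.513, -0.158, 0.399, 29), (95, 0.519, -0.145, 0.4, 24), (98, 0.522, -0.139, 0.393, 21), (101, 0.523, -0.138, 0.382, 63), (104, 0.521, -0.146, 0.363, 65), (107, 0.486, -0.23, 0.27, 60), (110, 0.488, -0.226, 0.26, 86), (113, 0.489, -0.226, 0.247, 61), (116, 0.392, -0.456, 0.003, 147), (119, 0.399, -0.442, 0.0, 144)]
226 [(86, 0.286, -0.628, 0.002, 149), (89, 0.493, -0.17, 0.394, 36), (92, 0.501, -0.152, 0.399, 35), (95, 0.507, -0.142, 0.396, 21), (98, 0.508, -0.141, 0.386, 36), (101, 0.506, -0.146, 0.369, 62), (104, 0.507, -0.147, 0.356, 118), (107, 0.352, -0.497, 0.005, 162), (110, 0.467, -0.24, 0.24, 113), (113, 0.467, -0.241, 0.225, 92), (116, 0.47, -0.237, 0.215, 82), (119, 0.469, -0.241, 0.197, 71)]
0.012574838266716414 3.5 [ 0.51785544 -0.23403934  0.25052778]
[0.518, -0.234, 0.25] [213.4 113.8] [373.9 184.7]
[0.518, -0.234, 0.297] [212.4 103.4] [378.2 182.1]
[0.516, -0.235, 0.258] [213.6 111.7] [375. 185.]
[0.549, -0.235, 0.272] [204.6 111.8] [375.6 171.6]
[0.483, -0.235, 0.272] [222.  105.4] [377. 197.]
[0.518, -0.17, 0.3] [220.7 114. ] [353.  182.5]
```

By depth the gripper body's underside is at z≈0.355 and the fingertips at about 0.285. That's roughly 35 mm higher than the reported TCP implies, so the fingers closed above the grip. I'll reopen and go lower in small checked steps.

Call:
{"name": "send_rows", "arguments": {"targets": [[1,0,0,0.01,0],[1,0,0,0.01,0],[1,0,0,0,0],[1,0,0,0,0],[1,0,0,0,0]]}}

```text
time: 4.0
tool_pos: [0.5173, -0.2337, 0.2685]
tool_rot: [-3.141, 0.001, 0.008]
contact_force: [-0.0, 1.3, -0.6]
opening: 0.0477
grip_force: 0.0
```

Call:
{"name": "send_rows", "arguments": {"targets": [[1,0,0,0,0],[1,0,0,0,0],[1,0,0,0,0],[1,0,0,0,0],[1,0,0,0,0]]}}

```text
time: 4.5
tool_pos: [0.5174, -0.2338, 0.2688]
tool_rot: [3.141, 0.0, 0.008]
contact_force: [0.9, -0.2, 0.5]
opening: 0.088
grip_force: 0.0
```

```bash
python3 - <<'E'
from h import *
im,d=snap('scene');o=observe();print(o['tool_pos'],o['opening'],o['qpos'],o['time'])
P=cloud('scene',d);np.savez('s4',im=im,d=d)
q=P[60:135,180:260].reshape(-1,3);c=im[60:135,180:260].max(2).ravel()
k=(q[:,2]>.2)&(q[:,2]<.40)
for y in np.arange(-.33,-.12,.01):
    s=q[k&(abs(q[:,1]-y)<.005)]
    if len(s):print(round(y,2),len(s),'zmin',np.sort(s[:,2])[:6].round(3),'x',s[:,0].min().round(3),s[:,0].max().round(3))
cv2.imwrite('pics/s4c.png',cv2.resize(cv2.cvtColor(im,4)[60:150,170:260],(600,600),interpolation=cv2.INTER_CUBIC))
E
```

```text
[ 0.51744107 -0.23378405  0.26882107] 0.0899847916570393 [-5.59274413e-01  3.76584365e-01  1.24875879e+00 -7.11255589e-05
  1.51627865e+00  1.00368851e+00] 4.55
-0.33 1 zmin [0.399] x 0.554 0.554
-0.32 6 zmin [0.378 0.388 0.39  0.392 0.395 0.398] x 0.524 0.554
-0.31 15 zmin [0.377 0.382 0.385 0.388 0.393 0.395] x 0.524 0.555
-0.3 12 zmin [0.379 0.387 0.389 0.394 0.395 0.396] x 0.541 0.554
-0.29 22 zmin [0.316 0.317 0.318 0.321 0.327 0.338] x 0.505 0.555
-0.28 63 zmin [0.313 0.313 0.314 0.315 0.317 0.318] x 0.506 0.555
-0.27 5 zmin [0.337 0.385 0.389 0.39  0.393] x 0.512 0.55
-0.26 5 zmin [0.388 0.389 0.391 0.391 0.396] x 0.542 0.549
-0.25 20 zmin [0.258 0.267 0.268 0.269 0.27  0.27 ] x 0.504 0.551
-0.24 73 zmin [0.203 0.205 0.207 0.208 0.212 0.214] x 0.467 0.566
-0.23 133 zmin [0.218 0.228 0.229 0.237 0.237 0.238] x 0.469 0.567
-0.22 9 zmin [0.268 0.271 0.273 0.386 0.389 0.39 ] x 0.5 0.548
-0.21 5 zmin [0.391 0.391 0.392 0.394 0.395] x 0.539 0.547
-0.2 4 zmin [0.39  0.391 0.391 0.395] x 0.542 0.546
-0.19 9 zmin [0.313 0.331 0.379 0.386 0.391 0.395] x 0.525 0.552
-0.18 25 zmin [0.317 0.318 0.319 0.32  0.32  0.321] x 0.504 0.552
-0.17 46 zmin [0.321 0.326 0.327 0.328 0.329 0.33 ] x 0.505 0.552
-0.16 6 zmin [0.381 0.385 0.39  0.394 0.394 0.4  ] x 0.55 0.551
-0.15 99 zmin [0.374 0.374 0.374 0.376 0.377 0.377] x 0.479 0.552
-0.14 12 zmin [0.38  0.382 0.385 0.386 0.394 0.398] x 0.485 0.548
```

View pics/s4c.png

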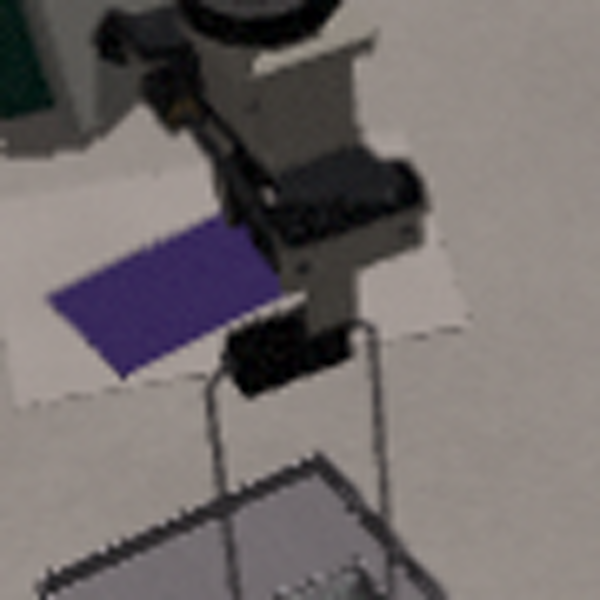

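The crop shows the fingers again straddling, with the near tip at (330,330), just above the grip at (285,350). Depth puts the tips at z≈0.314 against a reported 0.269. I need about 72 mm more descent.

Call:
{"name": "send_rows", "arguments": {"targets": [[1,0,-0.001,-0.02,0],[1,0,0,-0.02,0],[1,0,0,-0.02,0],[1,0,0,-0.012,0],[0.6,0,0,0,0]]}}

```text
time: 5.05
tool_pos: [0.5167, -0.2343, 0.1953]
tool_rot: [-3.14, 0.003, 0.008]
contact_force: [-0.5, 0.2, 0.2]
opening: 0.0875
grip_force: 0.0
```

Call:
{"name": "send_rows", "arguments": {"targets": [[0.3,0,0,0,0],[0.3,0,0,0,0],[0.1,0,0,0,0],[0.1,0,0,0,0],[0.1,0,0,0,0]]}}

```text
time: 5.55
tool_pos: [0.5176, -0.2349, 0.1972]
tool_rot: [3.141, -0.001, 0.008]
contact_force: [0.5, -0.8, 0.6]
opening: 0.0485
grip_force: 0.0
```

Call:
{"name": "send_rows", "arguments": {"targets": [[0.1,0,0,0,0],[0.1,0,0,0,0],[0.1,0,0,0,0],[0.1,0,0,0,0],[0.1,0,0,0,0]]}}

```text
time: 6.05
tool_pos: [0.5175, -0.2349, 0.197]
tool_rot: [3.141, -0.0, 0.008]
contact_force: [0.2, -1.1, 1.3]
opening: 0.0238
grip_force: 25.0
```

```bash
python3 - <<'E'
from h import *
im,d=snap('scene');o=observe();print(o['tool_pos'],o['opening'],o['grip_force'],o['contact_force'],o['time'])
P=cloud('scene',d);np.savez('s5',im=im,d=d)
q=P[60:135,180:260].reshape(-1,3);k=(q[:,2]>.18)&(q[:,2]<.40)&(abs(q[:,0]-.516)<.011)&(q[:,1]>-.28)&(q[:,1]<-.19)
s=q[k];print(s[np.argsort(s[:,2])][::3].round(3).tolist())
E
```

```text
[ 0.51748124 -0.23490958  0.19694008] 0.023776931655267567 24.975112974643707 [ 0.05623733 -1.41191024  0.73102863] 6.1
[[0.526, -0.221, 0.245], [0.525, -0.228, 0.262], [0.52, -0.216, 0.39], [0.514, -0.191, 0.392]]
```

Grasped: opening 24 mm, grip force 25 N. Lifting 100 mm.

Call:
{"name": "send_rows", "arguments": {"targets": [[0.1,0,0,0.005,0],[0.1,0,0,0.01,0],[0.1,0,0,0.02,0],[0.1,0,0,0.02,0],[0.1,0,0,0.02,0]]}}

```text
time: 6.6
tool_pos: [0.5172, -0.2345, 0.2729]
tool_rot: [-3.141, 0.001, 0.008]
contact_force: [0.7, 0.7, -3.9]
opening: 0.0238
grip_force: 25.0
```

Call:
{"name": "send_rows", "arguments": {"targets": [[0.1,0,0,0.015,0],[0.1,0,0,0.01,0],[0.1,0,0,0,0]]}}

```text
time: 6.9
tool_pos: [0.5179, -0.235, 0.2983]
tool_rot: [3.14, -0.002, 0.008]
contact_force: [-0.0, 0.1, -4.6]
opening: 0.0242
grip_force: 25.0
```

```bash
cat > track.py <<'E'
import sys
from h import *
DZ=.061   # bar z above reported TCP z
def measure(N,b0=None,save=None):
    W=2*np.pi/.99; R=[]
    for i in range(N):
        o=observe();t=o['time'];im,d=snap('scene',save if i==0 else None)
        P=cloud('scene',d).reshape(-1,3);p=o['tool_pos'];yw=o['tool_rot'][2]
        q=P-[p[0],p[1],p[2]+DZ];c,s=np.cos(yw),np.sin(yw)
        x=c*q[:,0]+s*q[:,1];y=-s*q[:,0]+c*q[:,1];z=-q[:,2]
        rr=np.hypot(y,z)
        k=(abs(x)<.06)&(rr>.20)&(rr<.275)&(abs(y)<.17)&(P[:,2]>.03)
        R.append((t,np.arctan2(y[k],z[k]).mean() if k.sum()>5 else np.nan,k.sum(),P[k,2].min() if k.any() else np.nan))
    R=np.array(R);t,a=R[:,0],R[:,1]
    cols=[np.cos(W*t),np.sin(W*t)]
    if b0 is None: A=np.c_[cols[0],cols[1],np.ones_like(t)];s=np.linalg.lstsq(A,a,rcond=None)[0];b=s[2]
    else: A=np.c_[cols[0],cols[1]];s=np.linalg.lstsq(A,a-b0,rcond=None)[0];b=b0
    fit=A@s+(0 if b0 is None else b0);amp=np.hypot(s[0],s[1]);ph=np.arctan2(s[1],s[0])
    # theta=b+amp*cos(W t-ph)
    te=observe()['time'];tp=(ph/W);tp+=np.ceil((te-tp)/.99)*.99
    print('bias %.2f amp %.2f deg resid %.2f npx %d zmin %.3f'%(np.degrees(b),np.degrees(amp),np.degrees((a-fit).std()),R[:,2].mean(),R[:,3].min()))
    print('now %.2f; +peak in %.3f s; -peak in %.3f s'%(te,tp-te,(tp-te-.495)%.99))
    print('obs',np.degrees(a-b).round(1).tolist());o=observe();print(o['tool_pos'].round(4),o['tool_rot'].round(3),o['grip_force'])
if __name__=='__main__':
    measure(int(sys.argv[1]),float(sys.argv[2])*np.pi/180 if len(sys.argv)>2 and sys.argv[2]!='-' else None,sys.argv[3] if len(sys.argv)>3 else None)
E
python3 track.py 14 - s6.png
```

```text
bias 76.54 amp 1.24 deg resid 0.66 npx 952 zmin 0.095
now 7.60; +peak in 0.063 s; -peak in 0.558 s
obs [-0.0, -0.2, -0.8, -0.6, -0.7, -1.1, -0.8, -1.7, -2.4, -0.6, 1.1, 1.2, 0.4, 0.3]
[ 0.5174 -0.2348  0.2968] [3.142 0.    0.008] 24.970144629478455
```

```bash
sed -i 's/(abs(y)<.17)/(abs(y)<.17)\&(z>.15)/' track.py; python3 track.py 10 - s7.png
```

```text
bias 1.29 amp 1.53 deg resid 0.05 npx 526 zmin 0.097
now 8.10; +peak in 0.447 s; -peak in 0.942 s
obs [1.4, 1.3, 1.0, 0.6, -0.0, -0.5, -0.8, -1.2, -1.4, -1.5]
[ 0.5174 -0.2348  0.2969] [ 3.141 -0.     0.008] 24.970006942749023
```

Call:
{"name": "send_rows", "arguments": {"targets": [[0.1,0,0.011,0,0],[0.1,0,0.011,0,0],[0.1,0,0,0,0],[0.1,0,0,0,0],[0.1,0,0,0,0]]}}

```text
time: 8.6
tool_pos: [0.5175, -0.2127, 0.2969]
tool_rot: [3.141, -0.0, 0.008]
contact_force: [0.5, 0.9, -4.6]
opening: 0.0239
grip_force: 25.0
```

Call:
{"name": "send_rows", "arguments": {"targets": [[0.1,0,-0.011,0,0],[0.1,0,-0.011,0,0],[0.1,0,0,0,0],[0.1,0,0,0,0],[0.1,0,0,0,0]]}}

```text
time: 9.1
tool_pos: [0.5174, -0.2351, 0.2968]
tool_rot: [3.141, 0.0, 0.007]
contact_force: [-0.6, -0.5, -3.1]
opening: 0.0239
grip_force: 25.0
```

Call:
{"name": "send_rows", "arguments": {"targets": [[0.1,0,0.011,0,0],[0.1,0,0.011,0,0],[0.1,0,0,0,0],[0.1,0,0,0,0],[0.1,0,0,0,0]]}}

```text
time: 9.6
tool_pos: [0.5175, -0.2124, 0.2969]
tool_rot: [-3.141, -0.0, 0.008]
contact_force: [-0.1, 1.6, -3.2]
opening: 0.0239
grip_force: 25.0
```

Call:
{"name": "send_rows", "arguments": {"targets": [[0.1,0,-0.011,0,0],[0.1,0,-0.011,0,0],[0.1,0,0,0,0]]}}

```text
time: 9.9
tool_pos: [0.5172, -0.2368, 0.2964]
tool_rot: [3.141, 0.001, 0.006]
contact_force: [0.6, 0.8, -4.7]
opening: 0.024
grip_force: 25.0
```

```bash
python3 track.py 20 1.3
```

```text
bias 1.30 amp 23.59 deg resid 0.15 npx 520 zmin 0.097
now 10.90; +peak in 0.755 s; -peak in 0.260 s
obs [3.7, -3.9, -11.2, -17.2, -21.5, -23.5, -23.2, -20.5, -16.0, -9.7, -2.7, 4.8, 11.8, 17.7, 21.7, 23.5, 22.9, 20.1, 15.2, 8.7]
[ 0.5174 -0.2348  0.2968] [3.141 0.    0.008] 24.97001051902771
```

Call:
{"name": "send_rows", "arguments": {"targets": [[0.1,0,0,0,0],[0.1,0,0,0,0],[0.1,0,0,0,0],[0.1,0,0,0,0],[0.1,0,0,0,0]]}}

```text
time: 11.4
tool_pos: [0.5174, -0.2348, 0.2968]
tool_rot: [-3.142, 0.0, 0.008]
contact_force: [0.6, -0.4, -4.5]
opening: 0.0237
grip_force: 25.0
```

Call:
{"name": "send_rows", "arguments": {"targets": [[0.1,0,0,0,0],[0.1,0,0,0,0],[0.1,0,0,0,0],[0.1,0,0,0,0],[0.1,0,0,0,0]]}}

```text
time: 11.9
tool_pos: [0.5174, -0.2348, 0.2968]
tool_rot: [3.141, 0.0, 0.008]
contact_force: [-0.8, 0.9, -4.5]
opening: 0.0238
grip_force: 25.0
```

Call:
{"name": "send_rows", "arguments": {"targets": [[0.1,0,0,0,0],[0.1,0,0,0,0],[0.1,0,0,0,0],[0.1,0,0,0,0],[0.1,0,0,0,0]]}}

```text
time: 12.4
tool_pos: [0.5174, -0.2347, 0.2968]
tool_rot: [-3.141, 0.0, 0.008]
contact_force: [-0.0, 0.2, -5.0]
opening: 0.0237
grip_force: 25.0
```

Call:
{"name": "send_rows", "arguments": {"targets": [[0.1,0,0,0,0],[0.1,0,0,0,0],[0.1,0,0,0,0],[0.1,0,0,0,0],[0.1,0,0,0,0]]}}

```text
time: 12.9
tool_pos: [0.5174, -0.2348, 0.2968]
tool_rot: [3.141, 0.0, 0.008]
contact_force: [0.3, -0.6, -4.1]
opening: 0.024
grip_force: 25.0
```

```bash
python3 track.py 10 1.3
```

```text
bias 1.30 amp 22.94 deg resid 0.14 npx 540 zmin 0.097
now 13.40; +peak in 0.228 s; -peak in 0.723 s
obs [-2.2, -9.3, -15.5, -19.9, -22.3, -22.6, -20.8, -16.9, -11.3, -4.6]
[ 0.5174 -0.2347  0.2968] [-3.141  0.     0.008] 24.97012585401535
```

Call:
{"name": "send_rows", "arguments": {"targets": [[0.1,0,0,0,0],[0.1,0,0.004,0,0],[0.1,0,0.019,0,0],[0.1,0,0,0,0],[0.1,0,0,0,0]]}}

```text
time: 13.9
tool_pos: [0.5176, -0.2107, 0.2972]
tool_rot: [3.141, -0.0, 0.009]
contact_force: [0.1, 0.4, -3.8]
opening: 0.0239
grip_force: 25.0
```

Call:
{"name": "send_rows", "arguments": {"targets": [[0.1,0,0,0,0],[0.1,0,-0.004,0,0],[0.1,0,-0.019,0,0],[0.1,0,0,0,0],[0.1,0,0,0,0]]}}

```text
time: 14.4
tool_pos: [0.5172, -0.236, 0.2964]
tool_rot: [-3.141, 0.001, 0.006]
contact_force: [-0.2, -0.3, -3.2]
opening: 0.0238
grip_force: 25.0
```

Call:
{"name": "send_rows", "arguments": {"targets": [[0.1,0,0,0,0],[0.1,0,0.004,0,0],[0.1,0,0.019,0,0],[0.1,0,0,0,0],[0.1,0,0,0,0]]}}

```text
time: 14.9
tool_pos: [0.5176, -0.2107, 0.2973]
tool_rot: [3.141, -0.001, 0.01]
contact_force: [-0.4, 0.4, -4.8]
opening: 0.0238
grip_force: 25.0
```

Call:
{"name": "send_rows", "arguments": {"targets": [[0.1,0,0,0,0],[0.1,0,-0.004,0,0],[0.1,0,-0.019,0,0],[0.1,0,0,0,0]]}}

```text
time: 15.3
tool_pos: [0.5172, -0.2376, 0.2964]
tool_rot: [3.141, 0.001, 0.005]
contact_force: [-0.1, 0.1, -4.6]
opening: 0.0238
grip_force: 25.0
```

```bash
python3 track.py 8 1.3
```

```text
bias 1.30 amp 3.62 deg resid 0.09 npx 526 zmin 0.096
now 15.70; +peak in 0.520 s; -peak in 0.025 s
obs [3.4, 2.6, 1.6, 0.7, -0.6, -1.5, -2.6, -3.1]
[ 0.5175 -0.2347  0.2969] [ 3.141 -0.     0.008] 24.970128536224365
```

Call:
{"name": "send_rows", "arguments": {"targets": [[0.1,0,0.001,0,0],[0.1,0,0.0034,0,0],[0.1,0,0.0057,0,0],[0.1,0,0.008,0,0],[0.1,0,0.0103,0,0]]}}

```text
time: 16.2
tool_pos: [0.5174, -0.2056, 0.2968]
tool_rot: [-3.142, 0.0, 0.008]
contact_force: [-0.9, 0.1, -4.3]
opening: 0.0239
grip_force: 25.0
```

Call:
{"name": "send_rows", "arguments": {"targets": [[0.1,0,0.0126,0,0],[0.1,0,0.0149,0,0],[0.1,0,0.0171,0,0],[0.1,0,0.0194,0,0],[0.1,0,0.0217,0,0]]}}

```text
time: 16.7
tool_pos: [0.5173, -0.119, 0.2969]
tool_rot: [3.141, -0.0, 0.008]
contact_force: [0.7, -0.5, -4.2]
opening: 0.0241
grip_force: 25.0
```

Call:
{"name": "send_rows", "arguments": {"targets": [[0.1,0.0015,0.0228,0,-0.01],[0.1,0.0025,0.0228,0,-0.02],[0.1,0.0025,0.0228,0,-0.025],[0.1,0.003,0.0228,0,-0.027],[0.1,0.003,0.0228,0,-0.027]]}}

```text
time: 17.2
tool_pos: [0.5296, -0.0045, 0.2971]
tool_rot: [-3.141, -0.0, -0.102]
contact_force: [-0.2, -0.0, -4.7]
opening: 0.0241
grip_force: 25.0
```

Call:
{"name": "send_rows", "arguments": {"targets": [[0.1,0.003,0.0228,0,-0.027],[0.1,0.003,0.0228,0,-0.027],[0.1,0.0025,0.0228,0,-0.025],[0.1,0.0025,0.0228,0,-0.02],[0.1,0.0015,0.0228,0,-0.01]]}}

```text
time: 17.7
tool_pos: [0.542, 0.1093, 0.297]
tool_rot: [3.142, -0.0, -0.21]
contact_force: [0.9, -0.6, -4.7]
opening: 0.0239
grip_force: 25.0
```

Call:
{"name": "send_rows", "arguments": {"targets": [[0.1,0,0.0217,0,0],[0.1,0,0.0194,0,0],[0.1,0,0.0171,0,0],[0.1,0,0.0149,0,0],[0.1,0,0.0126,0,0]]}}

```text
time: 18.2
tool_pos: [0.542, 0.1947, 0.2969]
tool_rot: [-3.141, 0.0, -0.209]
contact_force: [-0.7, 0.1, -4.8]
opening: 0.0237
grip_force: 25.0
```

Call:
{"name": "send_rows", "arguments": {"targets": [[0.1,0,0.0103,0,0],[0.1,0,0.008,0,0],[0.1,0,0.0057,0,0],[0.1,0,0.0034,0,0],[0.1,0,0.001,0,0]]}}

```text
time: 18.7
tool_pos: [0.5425, 0.2214, 0.2968]
tool_rot: [3.141, 0.0, -0.21]
contact_force: [-0.4, -0.6, -3.9]
opening: 0.0239
grip_force: 25.0
```

```bash
python3 track.py 20 - s8.png
python3 - <<'E'
import cv2
a=cv2.imread('pics/s8.png')[130:310,180:360];cv2.imwrite('pics/s8c.png',cv2.resize(a,(600,600),interpolation=cv2.INTER_CUBIC))
E
```

```text
bias 0.70 amp 2.92 deg resid 0.07 npx 716 zmin 0.096
now 19.70; +peak in 0.430 s; -peak in 0.925 s
obs [-2.9, -2.4, -1.6, -0.7, 0.1, 1.1, 1.8, 2.5, 2.8, 3.0, 2.7, 2.2, 1.5, 0.7, -0.4, -1.1, -1.9, -2.4, -2.8, -2.8]
[0.5424 0.2214 0.2968] [ 3.141 -0.    -0.21 ] 24.970222413539886
```

View pics/s8c.png

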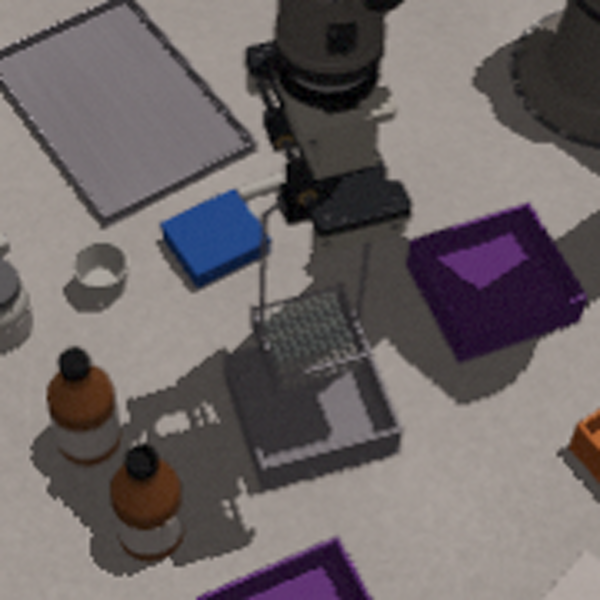

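The crop shows the rack hanging above the dish around (315,335), clear of everything. The residual swing is 2.9°, which I'll damp with a half-and-half pivot step.

Call:
{"name": "send_rows", "arguments": {"targets": [[0.1,0,0,0,0],[0.1,0,0,0,0],[0.1,0,0,0,0],[0.1,0.0002,0.0008,0,0],[0.1,0.001,0.005,0,0]]}}

```text
time: 20.2
tool_pos: [0.5437, 0.2271, 0.297]
tool_rot: [3.141, -0.0, -0.211]
contact_force: [0.7, -0.1, -3.9]
opening: 0.0241
grip_force: 25.0
```

Call:
{"name": "send_rows", "arguments": {"targets": [[0.1,0,0,0,0],[0.1,0,0,0,0],[0.1,0,0,0,0],[0.1,-0.0002,-0.0008,0,0],[0.1,-0.001,-0.005,0,0]]}}

```text
time: 20.7
tool_pos: [0.5424, 0.2215, 0.2967]
tool_rot: [3.142, 0.0, -0.21]
contact_force: [0.1, 1.3, -4.6]
opening: 0.0242
grip_force: 25.0
```

```bash
python3 track.py 20 -; python3 - <<'E'
from h import *
# rack centre over dish, from both views: rack top points
im,d=snap('scene');P=cloud('scene',d).reshape(-1,3);o=observe()
def f(k,n):
    q=P[k][:,:2];r=cv2.minAreaRect((q*1000).astype(np.float32));print(n,k.sum(),r)
near=(abs(P[:,0]-.54)<.11)&(abs(P[:,1]-.222)<.11)
f(near&(P[:,2]>.128)&(P[:,2]<.145),'rack rim')
f(near&(P[:,2]>.09)&(P[:,2]<.145),'rack all')
im,d=snap('top');np.savez('t8',im=im,d=d);P=cloud('top',d).reshape(-1,3)
near=(abs(P[:,0]-.54)<.09)&(abs(P[:,1]-.222)<.09)
f(near&(P[:,2]>.09)&(P[:,2]<.15),'rack top');f(near&(P[:,2]>.03)&(P[:,2]<.06),'dish top')
E
```

```text
bias 0.74 amp 0.61 deg resid 0.06 npx 718 zmin 0.097
now 21.70; +peak in 0.053 s; -peak in 0.548 s
obs [0.4, 0.7, 0.7, 0.5, 0.4, 0.2, 0.0, -0.2, -0.4, -0.4, -0.6, -0.6, -0.6, -0.5, -0.4, -0.2, -0.0, 0.2, 0.4, 0.5]
[0.5424 0.2214 0.2968] [ 3.141  0.    -0.21 ] 24.970126748085022
rack rim 290 ((542.24658203125, 223.34425354003906), (85.18315887451172, 97.51237487792969), 78.25930786132812)
rack all 708 ((542.24658203125, 223.34425354003906), (85.18315887451172, 97.51237487792969), 78.25930786132812)
rack top 220 ((537.4791259765625, 228.0962677001953), (79.62013244628906, 93.02418518066406), 82.27779388427734)
dish top 174 ((539.83740234375, 224.38491821289062), (136.03309631347656, 143.36351013183594), 77.44207000732422)
```

Call:
{"name": "send_rows", "arguments": {"targets": [[0.1,0,0,0,0],[0.1,0,0,0,0],[0.1,0,0,0,0],[0.1,0,0,0,0],[0.1,-0.0003,-0.0012,0,0]]}}

```text
time: 22.3
tool_pos: [0.5421, 0.2203, 0.2968]
tool_rot: [3.142, 0.0, -0.21]
contact_force: [0.1, 0.4, -3.7]
opening: 0.0235
grip_force: 25.0
```

Call:
{"name": "send_rows", "arguments": {"targets": [[0.1,0,0,0,0],[0.1,0,0,0,0],[0.1,0,0,0,0],[0.1,0,0,0,0],[0.1,0.0003,0.0012,0,0]]}}

```text
time: 22.8
tool_pos: [0.5424, 0.2214, 0.2969]
tool_rot: [3.141, 0.0, -0.21]
contact_force: [-0.1, -0.7, -3.7]
opening: 0.024
grip_force: 25.0
```

```bash
python3 track.py 20 -
```

```text
bias 0.71 amp 0.22 deg resid 0.03 npx 718 zmin 0.097
now 23.80; +peak in 0.488 s; -peak in 0.983 s
obs [-0.2, -0.2, -0.1, -0.1, -0.1, -0.0, 0.0, 0.1, 0.2, 0.2, 0.2, 0.3, 0.1, 0.1, 0.0, -0.1, -0.1, -0.1, -0.1, -0.2]
[0.5424 0.2214 0.2969] [ 3.141 -0.    -0.21 ] 24.97007131576538
```

Call:
{"name": "send_rows", "arguments": {"targets": [[0.1,0,0,0,0],[0.1,0,0,0,0],[0.1,0,0,0,0],[0.1,0,0,0,0],[0.1,0.0001,0.0004,0,0]]}}

```text
time: 24.3
tool_pos: [0.5425, 0.2218, 0.2969]
tool_rot: [3.141, 0.0, -0.21]
contact_force: [-0.6, 0.4, -3.7]
opening: 0.0238
grip_force: 25.0
```

Call:
{"name": "send_rows", "arguments": {"targets": [[0.1,0,0,0,0],[0.1,0,0,0,0],[0.1,0,0,0,0],[0.1,0,0,0,0],[0.1,-0.0001,-0.0004,0,0]]}}

```text
time: 24.8
tool_pos: [0.5424, 0.2214, 0.2968]
tool_rot: [3.141, 0.0, -0.21]
contact_force: [-0.4, -0.3, -4.0]
opening: 0.0238
grip_force: 25.0
```

```bash
python3 track.py 20 -
```

```text
bias 0.70 amp 0.06 deg resid 0.01 npx 718 zmin 0.098
now 25.80; +peak in 0.830 s; -peak in 0.335 s
obs [0.0, 0.0, 0.0, -0.0, -0.0, -0.1, -0.1, -0.1, -0.0, -0.1, -0.0, -0.0, -0.0, 0.0, 0.0, 0.0, 0.1, 0.1, 0.0, 0.0]
[0.5425 0.2214 0.2969] [ 3.142 -0.    -0.21 ] 24.970028400421143
```

Call:
{"name": "send_rows", "arguments": {"targets": [[0.1,0,0,0,0],[0.1,0,0,0,0],[0.1,0,0,0,0],[0.1,0,0,0,0],[0.1,0,0,0,0]]}}

```text
time: 26.3
tool_pos: [0.5424, 0.2214, 0.2969]
tool_rot: [3.142, -0.0, -0.21]
contact_force: [-0.3, 0.4, -3.9]
opening: 0.0241
grip_force: 25.0
```

Call:
{"name": "send_rows", "arguments": {"targets": [[0.1,0,0,0,0],[0.1,0,0,0,0],[0.1,0,0,0,0],[0.1,0,0,0,0],[0.1,0,0,0,0]]}}

```text
time: 26.8
tool_pos: [0.5424, 0.2214, 0.2969]
tool_rot: [3.141, 0.0, -0.21]
contact_force: [-0.6, 0.7, -4.0]
opening: 0.0239
grip_force: 25.0
```

Call:
{"name": "send_rows", "arguments": {"targets": [[0.1,0,0,0,0],[0.1,0,0,0,0],[0.1,0,0,0,0],[0.1,0,0,0,0],[0.1,0,0,0,0]]}}

```text
time: 27.3
tool_pos: [0.5424, 0.2214, 0.2969]
tool_rot: [3.142, 0.0, -0.21]
contact_force: [0.8, 0.2, -4.4]
opening: 0.024
grip_force: 25.0
```

Call:
{"name": "send_rows", "arguments": {"targets": [[0.1,0,0,0,0],[0.1,0,0,0,0],[0.1,0,0,0,0],[0.1,0,0,0,0],[0.1,0,0,0,0]]}}

```text
time: 27.8
tool_pos: [0.5424, 0.2214, 0.2968]
tool_rot: [3.141, 0.0, -0.21]
contact_force: [0.2, 0.2, -3.7]
opening: 0.0238
grip_force: 25.0
```

Call:
{"name": "send_rows", "arguments": {"targets": [[0.1,0,0,0,0],[0.1,0,0,0,0],[0.1,0,0,0,0],[0.1,0,0,0,0],[0.1,0,0,0,0]]}}

```text
time: 28.3
tool_pos: [0.5424, 0.2214, 0.2968]
tool_rot: [3.141, 0.0, -0.21]
contact_force: [-0.4, 0.1, -4.5]
opening: 0.0245
grip_force: 25.0
```

Call:
{"name": "send_rows", "arguments": {"targets": [[0.1,0,0,0,0],[0.1,0,0,0,0],[0.1,0,0,0,0],[0.1,0,0,0,0],[0.1,0,0,0,0]]}}

```text
time: 28.8
tool_pos: [0.5424, 0.2214, 0.2968]
tool_rot: [3.141, 0.0, -0.21]
contact_force: [0.6, 0.3, -4.1]
opening: 0.0236
grip_force: 25.0
```

Dead still: under 0.1° for 4 s, from 24.8 to 28.8. Lowering. The floor should be met at a reported z of about 0.199.

Call:
{"name": "send_rows", "arguments": {"targets": [[0.1,0,0,-0.003,0],[0.1,0,0,-0.006,0],[0.1,0,0,-0.008,0],[0.1,0,0,-0.008,0],[0.1,0,0,-0.008,0]]}}

```text
time: 29.3
tool_pos: [0.5422, 0.2214, 0.2627]
tool_rot: [3.141, 0.001, -0.21]
contact_force: [0.6, -0.0, -4.5]
opening: 0.024
grip_force: 25.0
```

Call:
{"name": "send_rows", "arguments": {"targets": [[0.1,0,0,-0.008,0],[0.1,0,0,-0.008,0],[0.1,0,0,-0.008,0],[0.1,0,0,-0.008,0],[0.1,0,0,-0.008,0]]}}

```text
time: 29.8
tool_pos: [0.5424, 0.2214, 0.2232]
tool_rot: [3.142, 0.0, -0.21]
contact_force: [-0.0, -0.2, -3.5]
opening: 0.0239
grip_force: 25.0
```

Call:
{"name": "send_rows", "arguments": {"targets": [[0.1,0,0,-0.006,0],[0.1,0,0,-0.006,0],[0.1,0,0,-0.004,0],[0.1,0,0,-0.003,0],[0.1,0,0,-0.002,0]]}}

```text
time: 30.3
tool_pos: [0.5425, 0.2214, 0.2027]
tool_rot: [3.142, -0.0, -0.21]
contact_force: [0.1, 0.4, -4.3]
opening: 0.024
grip_force: 25.0
```

Call:
{"name": "send_rows", "arguments": {"targets": [[0.1,0,0,-0.001,0],[0.1,0,0,-0.001,0],[0.1,0,0,-0.001,0],[0.1,0,0,0,0]]}}

```text
time: 30.7
tool_pos: [0.5424, 0.2214, 0.1998]
tool_rot: [3.141, 0.0, -0.21]
contact_force: [0.4, -0.6, -4.2]
opening: 0.0241
grip_force: 25.0
```

Call:
{"name": "send_rows", "arguments": {"targets": [[0.1,0,0,-0.0005,0],[0.1,0,0,-0.0005,0],[0.1,0,0,0,0]]}}

```text
time: 31.0
tool_pos: [0.5424, 0.2214, 0.1988]
tool_rot: [3.141, 0.0, -0.21]
contact_force: [-0.7, -0.4, -3.7]
opening: 0.0239
grip_force: 25.0
```

Call:
{"name": "send_rows", "arguments": {"targets": [[0.1,0,0,-0.0005,0],[0.1,0,0,0,0]]}}

```text
time: 31.2
tool_pos: [0.5425, 0.2214, 0.1984]
tool_rot: [3.142, -0.0, -0.21]
contact_force: [1.0, -0.2, -3.8]
opening: 0.0242
grip_force: 25.0
```

Call:
{"name": "send_rows", "arguments": {"targets": [[0.1,0,0,-0.0005,0],[0.1,0,0,-0.0005,0],[0.1,0,0,0,0]]}}

```text
time: 31.5
tool_pos: [0.5427, 0.2215, 0.1983]
tool_rot: [-3.141, -0.001, -0.21]
contact_force: [-1.6, -0.7, 4.7]
opening: 0.0241
grip_force: 25.0
```

```bash
python3 - <<'E'
from h import *
im,d=snap('scene','s9.png');o=observe();print(o['contact_force'],o['tool_pos'])
P=cloud('scene',d).reshape(-1,3);near=(abs(P[:,0]-.54)<.11)&(abs(P[:,1]-.222)<.11)&(P[:,2]<.09)
print(np.percentile(P[near][:,2],[1,50,99]))
a=cv2.cvtColor(im,4)[140:300,200:360];cv2.imwrite('pics/s9c.png',cv2.resize(a,(600,600),interpolation=cv2.INTER_CUBIC))
E
```

```text
[-1.55276537  0.69771828  5.66156117] [0.54273682 0.22149907 0.19829053]
[-0.00576186  0.0037025   0.0509133 ]
```

View pics/s9c.png

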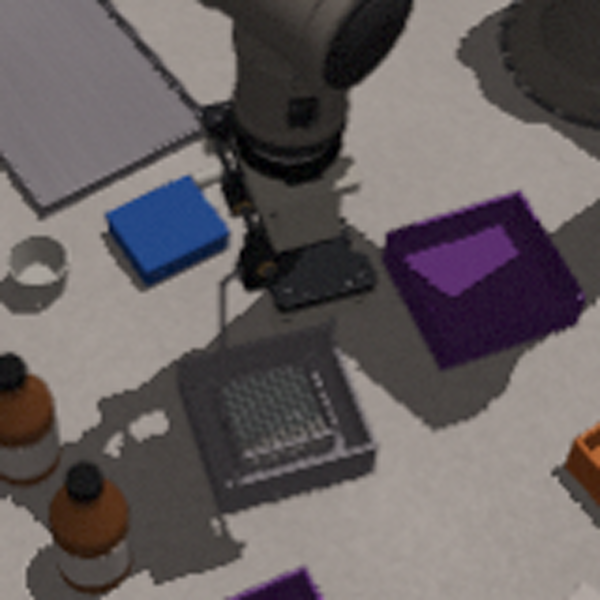

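The rack is seated square in the dish at crop (275,410), and the force has gone from −4 N to +5 N, so it is on the floor. I'll relax slightly, then open.

Call:
{"name": "send_rows", "arguments": {"targets": [[0.1,0,0,0.0007,0],[0.1,0,0,0,0],[0.3,0,0,0,0],[0.5,0,0,0,0],[0.7,0,0,0,0]]}}

```text
time: 32.05
tool_pos: [0.5424, 0.2214, 0.1977]
tool_rot: [3.141, 0.0, -0.21]
contact_force: [-0.3, 0.3, 0.8]
opening: 0.0392
grip_force: 0.0
```

Call:
{"name": "send_rows", "arguments": {"targets": [[0.8,0,0,0,0],[0.8,0,0,0,0],[0.8,0,0,0,0],[0.8,0,0,0,0],[0.8,0,0,0,0]]}}

```text
time: 32.55
tool_pos: [0.5424, 0.2214, 0.198]
tool_rot: [3.141, 0.0, -0.21]
contact_force: [-0.1, 1.1, -0.4]
opening: 0.073
grip_force: 0.0
```

Call:
{"name": "send_rows", "arguments": {"targets": [[0.8,0,0,0.01,0],[0.8,0,0,0.02,0],[0.8,0,0,0.03,0],[0.8,0,0,0.03,0],[0.8,0,0,0.03,0]]}}

```text
time: 33.05
tool_pos: [0.5423, 0.2214, 0.3202]
tool_rot: [-3.141, -0.001, -0.21]
contact_force: [1.3, -0.0, 0.8]
opening: 0.0736
grip_force: 0.0
```

Call:
{"name": "send_rows", "arguments": {"targets": [[0.8,0,0,0,0],[0.8,0,0,0,0],[0.8,0,0,0,0]]}}

```text
time: 33.35
tool_pos: [0.542, 0.2213, 0.3171]
tool_rot: [3.141, 0.002, -0.21]
contact_force: [-0.8, -0.2, -1.1]
opening: 0.0732
grip_force: 0.0
```

```bash
python3 - <<'E'
from h import *
im,d=snap('scene','s10.png');o=observe();print(o['contact_force'],o['tool_pos'],o['opening'],o['time'])
a=cv2.cvtColor(im,4)[140:300,200:360];cv2.imwrite('pics/s10c.png',cv2.resize(a,(600,600),interpolation=cv2.INTER_CUBIC))
E
```

```text
[ 0.59395013 -0.78055859 -0.18764016] [0.54192295 0.22126095 0.3168315 ] 0.07329524616063113 33.4
```

View pics/s10c.png

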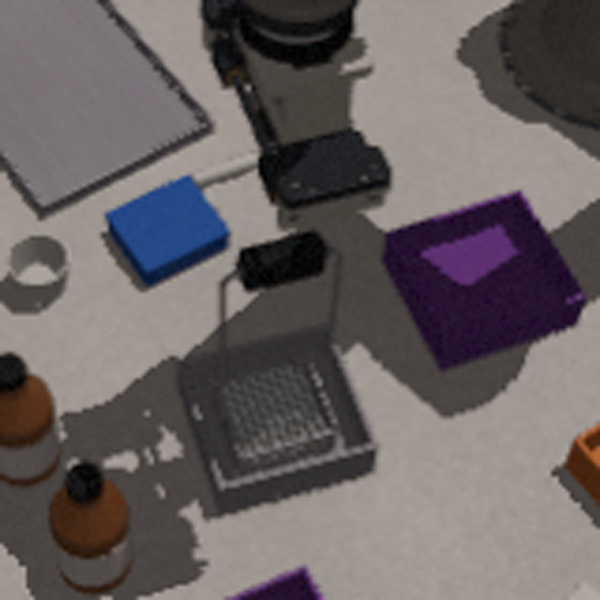

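The crop shows the rack standing square in the dish around (275,410). The grip is free at (283,260) and the gripper is clear above it. Handing in.

```bash
python3 -c "from cell import *; print(hand_in())"
```

```text
the job is handed in; nothing more can be done
None
```

The rack was shaken over the tray (about 23° each side for several swings), held still over the dish for about 4 s with under 0.1° of swing, set gently on the dish floor and released. I handed the job in at about 33 s; the first attempt to grasp the grip closed above it and had to be repeated lower, with no contact force seen.

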